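Fit the flat paddle into the mixer drive and hold it home

TASK

Press the mixer base's sprung lever down until it catches and stays down, which slides the cover off the drive socket. Then take the flat paddle (not the round whisk) from the wooden rack, turn it until the two lugs on its stem line up with the slot of the socket, push it fully home against the spring so its collar sits on the socket, and finish while still gripping it and pressing it down, because the spring lifts it again if let go. Leave the whisk, cup and jar where they stand.

Things in the scene. Friction and masses are not known exactly. Their poses are not given: they have to be found in the camera images.
- mixer: White low mixer base, fixed, 220 x 150 mm (x, y). Origin: centre of its underside; x points from the socket end to the lever end. The front deck, with the socket at x = -60 mm, is 80 mm high; the rear part (x from -25 to +110 mm) is raised to 102 mm and carries the lever.
- socket (a point): Centre of the top face of the steel drive socket, a disc 40 mm wide in the deck, 81 mm above the table; z up, x along its slot: 27 x 9 mm, 24 mm deep, with a 14 mm square widening in the middle, alike after half a turn. Turns stiffly (0.12 N m), at most 1.3 rad either way from lying across the mixer; starts within 0.6 rad of that.
- lever (a joint): Angle of the sprung lever, rad: 0 up (start), 0.58 fully down. Hinged across the mixer at its x = -2 mm, 114 mm above the table, it points to the mixer's +x, rising 0.5 rad above level at the start. Takes about 8 N at the pad; past 0.40 it snaps down and stays at 0.58.
- lever_pad (a point): Centre of the top of the grey thumb pad at the lever's free end (pad 30 mm long, 34 mm wide), 75 mm from the hinge; at the start about 155 mm above the table and 61 mm from the mixer origin towards +x, with the lever down about 114 mm above the table and 73 mm from the origin.
- plunger (a joint): Travel of the black ejector spring plunger at the bottom of the socket, m: 0 free (its top 22 mm below the socket face), 0.014 when the paddle is fully home. It pushes up with 5 N at first and 12 N with the paddle home.
- paddle: Flat aluminium beater, about 140 g, stem down in one of the rack's two holes. Origin: centre of the underside of its round collar (40 mm wide, 6 mm thick); z up along the stem, x along its flat width and its lugs, y across its thickness. Above the collar an open frame, 10 mm thick, reaches up to 88 mm. Alike after half a turn. Home in the socket, its origin lies on socket.
- rack: Wooden block fixed to the table, 90 x 200 x 50 mm (x, y, z), origin at the centre of its underside, with two 28 mm holes in its top at y = -50 and +50 mm. The collars of paddle and whisk rest on its top.
- whisk: Round wire whisk, 44 mm wide, standing in the rack's other hole, its top 85 mm above its collar's underside (origin). Leave it.
- cup: White plastic cup, 72 mm wide, 60 mm high, origin at the centre of its underside. Leave it.
- jar: Glass jar with steel lid, 60 mm wide, 85 mm high, origin at the centre of its underside. Leave it.
- shutter: Steel sliding cover, 46 x 52 mm, 4 mm thick, its top 7 mm above the deck. It hides the socket at the start; the lever, going down, draws it 50 mm towards the lever end, clear of the socket. Origin: on the deck under its centre.
- paddle_head (a point): Middle of the paddle's full top bar, 78 mm above the paddle's origin, axes as the paddle's. The bar is 46 mm wide (x), 10 mm thick (y) and 20 mm high (z): grip it here from above, across the 10 mm.
- paddle_tip (a point): Lower end of the paddle's stem, 36 mm below the paddle's origin. The stem is 11 mm thick; two lugs, 24 mm across (x) and 6 mm thick (y), run from 6 to 30 mm below the origin, the lowest 3 mm being narrower.
Not all that is in view belongs to the job. Leave any purple look-alike of the paddle alone.

How it is judged:
By the outcome, as a careful person would: the job done as asked, in the order asked, and still so for the second after the job is handed in, while the arm keeps its last pose, push and grip.
It also fails if it takes over 58 s, if anything falls off the work surface, if the arm or the gripper's body presses on something with over 40 N, if the wrist force passes 120 N, or if a joint passes its speed limit or range.

ROBOT

A 6-joint arm with a two-finger parallel gripper is mounted at the origin on the work surface. World frame = base frame: x ahead of the robot, y to its left, z up, the work surface at z = 0. Lengths are in m, angles in rad, forces in N, time in s.
With the tool pointing down it reaches from about 0.225 to 0.875 m from the base axis. Payload 3.4 kg.
Tool frame: the origin (TCP) lies at the very end of the fingers, on their centre line; the grasp point (between the pads) lies 19 mm behind it; z points along the fingers, y is the line along which they close (so a half turn about z gives the same grasp; the last joint's range is limited). The gripper opens to 85 mm and grips with 20 to 120 N. Pads are 22 mm wide; open, the fingers measure 114 mm over their backs; the gripper's body (76 mm by 85 mm) begins 54 mm behind the grasp point. The pads swing forward as they close: fully open they stand 13 mm farther back than shut.
Start: joints at [1.013, 0.276, 1.505, -0, 1.361, -0.121], TCP at [0.243, 0.521, 0.231] pointing down, gripper open.
Joint ranges: [-2.89, 2.89], [-0.75, 2.08], [0.22, 2.7], [-1.18, 4.32], [0.11, 2.71], [-2.7, 2.7]. Speed limits (rad/s): [2.57, 2.57, 3.14, 3.14, 3.14, 3.14].

INTERFACE

Orientations are given as a unit quaternion [w, x, y, z].
In Python, from rig import readout, vision, manip gives the robot as it stands.
- The arm moves only by the shell command python3 -m handwheel 'ROWS' [FORCE]. ROWS is JSON, a list of rows, each a list of 3 entries, a list of its own where there are three numbers: the shift along the tool's x, y, z in mm, then the turn, a rotation vector about the tool's x, y, z in units of 6 degrees (1.0 is 6 degrees), then the closure, from -1 (fully open) to 1 (shut), so that 0 is half open. A call has 1 to 20 rows; each row shifts and turns the commanded pose from where the row before left it, along the tool's axes as they then stand; what a row does not reach is not made up. A row lasts 1/8 s, in which the tool goes at most 62.5 mm and 10.7 degrees, less where a joint would pass 70% of its speed; a pose out of reach is approached as far as the arm can. A call is refused whole if a number of a shift passes 62.5 or a number of a turn 1, either way. A call with a gripper value outside its range is refused whole. The fingers move at their own pace and stop on an object; FORCE is the grip in N (left out, the last holds). Time passes only in rows, so rows that do not move let the fingers close. It gives the time, the measured TCP pose, the force, the opening and the grip force at its end, in the units of the state.
- readout.get_state(): the state, without advancing time (a new reading comes with each control period).
- vision.get_image(name): name is "scene" or "top" or "wrist"; returns the picture (480x640x3 uint8, blue, green, red); there is no depth.
- vision.camera_params(name): a dict with "intrinsics" (3x3 intrinsics, pixels), "dist" ([k1, k2, p1, p2, k3] as OpenCV has them; the pictures are not rectified), "rvec" (rotation vector, rad) and "tvec" (3), from world to camera coordinates, as OpenCV has them; the wrist camera has in their place "hand_eye" (4x4, takes a point from camera to tool coordinates, whose origin is the TCP and whose axes are the flange's). Camera axes: x right, y down, z forward; pixel columns grow to the right and rows downward; lengths in m; the calibration is good to about 2 mm. A picture is of the moment at which its call begins: read the wrist's pose just before it. camera_params takes no time and is no camera call.
- manip.sign_off(): hands the job in; it is judged then, once.
The state is a dict: "clock": time; "qpos": joint angles; "qd": joint speeds; "effort": joint torques, N m; "position": TCP position; "ee_rot": TCP orientation; "contact_force": force on the tool from outside, world axes, zero at the start; "moment": the same for the moment, N m; "width": finger opening in m; "gripper_force": force on a finger pad.
Only numpy, scipy, OpenCV 4.12 (cv2) and the standard library are available. Lean on these libraries where they do the work, as an engineer would, in place of code of your own. Each camera call takes 0.05 s, during which the arm holds its last target. There are 200 camera calls.

## Working session

There is one attempt and no reset: what is moved stays moved. The work goes in short steps, Python scripts to look and compute and a shell command to move; the robot and the scene stay as the last step left them, time stands still between calls to the robot, and variables do not carry over. Pictures are saved under pics/ and viewed, at most 10 in all, crops included, and the job is handed in when it is done.

```bash
mkdir -p pics; ls
cat > h.py <<'E'
import numpy as np, cv2
from scipy.spatial.transform import Rotation as R
from rig import readout, vision, manip
def ray(name,uv,st=None):
    p=vision.camera_params(name); K=np.array(p["intrinsics"]); d=np.array(p["dist"])
    n=cv2.undistortPoints(np.array([[uv]],float),K,d)[0,0]; v=np.array([n[0],n[1],1.])
    if name=="wrist":
        T=np.array(p["hand_eye"]); q=st["ee_rot"]; A=R.from_quat([q[1],q[2],q[3],q[0]]).as_matrix()
        return A@T[:3,3]+np.array(st["position"]), A@T[:3,:3]@v
    Rm=cv2.Rodrigues(np.array(p["rvec"],float))[0]; t=np.array(p["tvec"],float).ravel()
    return -Rm.T@t, Rm.T@v
def onz(name,uv,z,st=None):
    o,d=ray(name,uv,st); return o+d*(z-o[2])/d[2]
def px(name,P,st=None):
    p=vision.camera_params(name); K=np.array(p["intrinsics"]); d=np.array(p["dist"]); P=np.array(P,float).reshape(-1,3)
    if name=="wrist":
        T=np.array(p["hand_eye"]); q=st["ee_rot"]; A=R.from_quat([q[1],q[2],q[3],q[0]]).as_matrix()
        W=np.eye(4);W[:3,:3]=A;W[:3,3]=st["position"];M=np.linalg.inv(W@T); rv=cv2.Rodrigues(M[:3,:3])[0]; tv=M[:3,3]
    else: rv=np.array(p["rvec"],float);tv=np.array(p["tvec"],float)
    return cv2.projectPoints(P,rv,tv,K,d)[0][:,0]
def tri(*rs):
    A=np.zeros((3,3));b=np.zeros(3)
    for o,d in rs:
        d=d/np.linalg.norm(d);M=np.eye(3)-np.outer(d,d);A+=M;b+=M@o
    return np.linalg.solve(A,b)
def toolrel(st,P):  # world point -> tool coords, mm
    q=st["ee_rot"]; return R.from_quat([q[1],q[2],q[3],q[0]]).inv().apply(np.array(P)-st["position"])*1000
E
python3 - <<'E'
from h import *
st=readout.get_state(); print(st)
for n in("scene","top"):
    cv2.imwrite(f"pics/{n}0.png",vision.get_image(n)); p=vision.camera_params(n); print(n,ray(n,(320,240)))
print(vision.camera_params("wrist"))
E
```

```text
pics
{'clock': 0.0, 'qpos': array([ 1.01301576e+00,  2.76592485e-01,  1.50614501e+00,  1.08150060e-05,
        1.36069545e+00, -1.20975262e-01]), 'qd': array([ 6.95712836e-04, -1.42458255e-04, -8.44938651e-05, -1.77020517e-04,
       -5.24787678e-04, -1.88734928e-03]), 'effort': array([ 2.86514542e-04, -4.16783059e+01, -2.45803910e+01, -3.17765534e-04,
        1.07578209e-02, -1.21754367e-07]), 'position': array([0.24295631, 0.52056192, 0.23043641]), 'ee_rot': array([-3.11301963e-04,  2.16671513e-01,  9.76244134e-01, -8.65899284e-04]), 'contact_force': array([0.64172564, 0.43463631, 0.00436203]), 'moment': array([-0.00084215,  0.01230499, -0.03459526]), 'gripper_force': 0.0, 'width': 0.08556255738449944}
scene (array([1.18431441, 0.36758523, 0.65795365]), array([-0.68475711, -0.41203514, -0.60111223]))
top (array([ 0.45096716, -0.0311382 ,  1.26676445]), array([ 0.10875391,  0.02258205, -0.99411952]))
{'intrinsics': array([[408.4315486 ,   0.        , 317.99008273],
       [  0.        , 408.4315486 , 243.63245154],
       [  0.        ,   0.        ,   1.        ]]), 'dist': array([0.01226407, 0.        , 0.        , 0.        , 0.        ]), 'hand_eye': array([[ 8.60936023e-04, -9.52274021e-01, -3.05243261e-01,
         7.89653137e-02],
       [ 9.99999608e-01,  8.82709214e-04,  6.66833170e-05,
        -4.79409267e-05],
       [ 2.05940248e-04, -3.05243199e-01,  9.52274408e-01,
        -1.41516087e-01],
       [ 0.00000000e+00,  0.00000000e+00,  0.00000000e+00,
         1.00000000e+00]])}
```

View pics/top0.png

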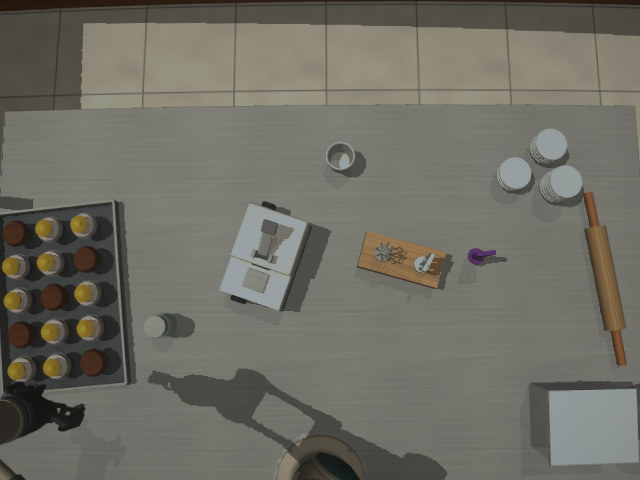

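View pics/scene0.png

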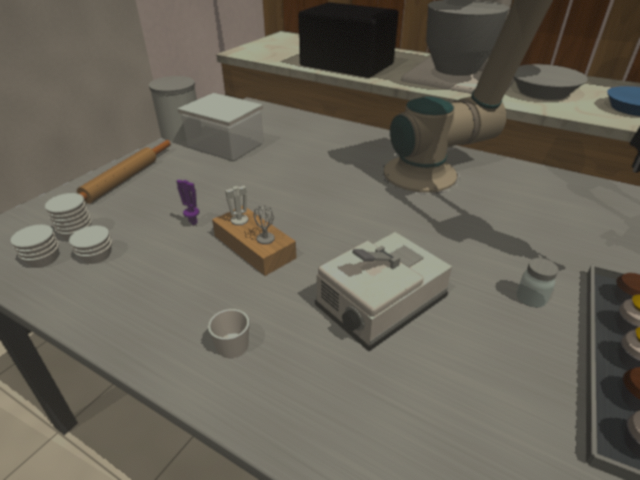

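The top view shows the mixer at about (265,257), with the lever at (266,235) and the shutter at (257,280). The rack is at (402,260), with the whisk at (385,253) and the paddle at (426,262). The purple decoy is at (480,256). I'll zoom in on the mixer and rack.

Run:
```python
from h import *
im=cv2.imread("pics/top0.png")
cv2.imwrite("pics/top_crop.png",cv2.resize(im[195:315,215:455],(800,400),interpolation=cv2.INTER_CUBIC))
# mixer white mask, rack wood mask
hsv=cv2.cvtColor(im,cv2.COLOR_BGR2HSV)
w=((hsv[...,2]>165)&(hsv[...,1]<40)).astype(np.uint8); w[:, :215]=0;w[:,320:]=0;w[:195]=0;w[320:]=0
c=max(cv2.findContours(w,0,1)[0],key=cv2.contourArea); r=cv2.minAreaRect(c);print("mixer",r,cv2.boxPoints(r).tolist())
b=cv2.inRange(hsv,(5,80,60),(25,255,255)); b[:, :340]=0;b[:,460:]=0;b[:210]=0;b[300:]=0
c=max(cv2.findContours(b,0,1)[0],key=cv2.contourArea); r=cv2.minAreaRect(c);print("rack",r)
B=cv2.boxPoints(r);P=np.array([onz("top",q,.05) for q in B]);print(P,P.mean(0),np.linalg.norm(P-np.roll(P,1,0),axis=1))
```

```text
mixer ((230.34393310546875, 268.33709716796875), (5.583183288574219, 16.144145965576172), 19.653823852539062) [[225.0000457763672, 275.0], [230.42991638183594, 259.79638671875], [235.6878204345703, 261.6741943359375], [230.25794982910156, 276.8778076171875]]
rack ((401.4464416503906, 259.3818054199219), (82.70391845703125, 37.72867202758789), 15.422159194946289)
[[ 0.5183388  -0.09203514  0.05      ]
 [ 0.60726686 -0.11776291  0.05      ]
 [ 0.55157376 -0.31202562  0.05      ]
 [ 0.463195   -0.28501741  0.05      ]] [ 0.5350936  -0.20171027  0.05      ] [0.20070624 0.09257493 0.20208841 0.09241346]
```

View pics/top_crop.png

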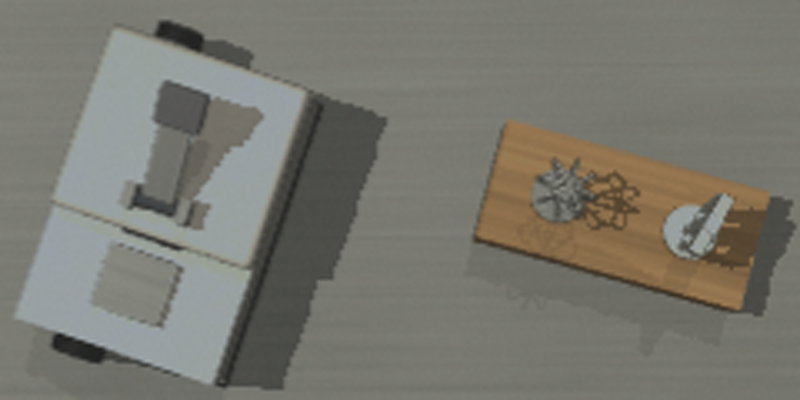

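The crop shows the pad at (182,107), the raised-part corners at (112,27), (310,92), (250,268) and (52,203), and the front corners at (15,318) and (217,384). The shutter centre is at (136,284). The paddle's collar is at (691,231), with its top bar running from about (728,200) to (690,250).

Run:
```python
from h import *
f=lambda u,v,z:onz("top",(215+(u+.5)/3.3333-.5,195+(v+.5)/3.3333-.5),z)
a,b,c,d=[f(*q,.102) for q in((112,27),(310,92),(250,268),(52,203))]; e,g=f(15,318,.08),f(217,384,.08)
n=np.linalg.norm; print("sizes",n(a-b),n(c-d),n(a-d),n(b-c),n(e-g))
ux=(a+b-c-d)/2; ux[2]=0; L=n(ux); ux/=L; yaw=np.arctan2(ux[1],ux[0]); print("yaw",yaw,"len",L)
org=(a+b)/2-ux*.110; org2=(e+g)/2+ux*.110; print(org,org2)
o=(org+org2)/2;o[2]=0
pad=f(182,107,.155);print("pad",pad,"pred",o+ux*.061);print("shutter",f(136,284,.087),"pred",o-ux*.06)
print("hinge",o-ux*.002)
col=f(691,231,.056);print("collar",col)
# rack holes
P=np.array([[.6073,-.1178],[.5516,-.3120]]);u=(P[0]-P[1]);u/=n(u);ctr=np.array([.5351,-.2017])
print("holes",ctr+.05*u,ctr-.05*u, "rack yaw",np.arctan2(u[1],u[0])-np.pi/2)
t1,t2=f(728,200,.138),f(690,250,.138);print("bar",t1,t2,n(t1-t2),np.arctan2(*(t1-t2)[1::-1]))
st=readout.get_state();print("tool x in world",R.from_quat(np.roll(st["ee_rot"],-1)).as_matrix())
```

```text
sizes 0.1481988297225258 0.14680207235920223 0.131435169295827 0.1306536501629503 0.15168271595384009
yaw -0.3249274894880625 len 0.13104255052673822
[0.54022156 0.12932825 0.102     ] [0.54397168 0.12867412 0.08      ]
pad [0.60344044 0.1077436  0.155     ] pred [0.59990473 0.10952754 0.        ]
shutter [0.4868478  0.14844311 0.087     ] pred [0.48523619 0.14815559 0.        ]
hinge [0.54020127 0.12963967 0.        ]
collar [ 0.52298242 -0.25042312  0.056     ]
holes [ 0.54888508 -0.15363784] [ 0.52131492 -0.24976216] rack yaw -0.2793195117926759
bar [ 0.53897092 -0.26132392  0.138     ] [ 0.50522381 -0.23457863  0.138     ] 0.043060168807245745 -0.6701637666898219
tool x in world [[-9.06104988e-01  4.23051970e-01 -8.83330494e-04]
 [ 4.23052834e-01  9.06103985e-01 -1.36644393e-03]
 [ 2.22312483e-04 -1.61183713e-03 -9.99998676e-01]]
```

```bash
python3 -m handwheel '[[[-37,-16,0],[0,0,0],1],[[-37,-16,0],[0,0,0],1],[[-37,-16,0],[0,0,0],1],[[-37,-16,0],[0,0,0],1],[[-37,-16,0],[0,0,0],1],[[-37,-16,0],[0,0,0],1],[[-37,-16,0],[0,0,0],1],[[-37,-16,0],[0,0,0],1],[[-37,-16,0],[0,0,0],1],[[-37,-16,0],[0,0,0],1],[[-37,-16,0],[0,0,0],1],[[-37,-16,0],[0,0,0],1],[[-37,-16,0],[0,0,0],1],[[-24,-13,0],[0,0,0],1],[[0,0,0],[0,0,0],1]]'
python3 - <<'E'
from h import *
st=readout.get_state(); cv2.imwrite("pics/w1.png",vision.get_image("wrist"))
print("clock",st["clock"],"pad rel",toolrel(st,(.602,.1085,.155)),"press pt",toolrel(st,(.607,.107,.155)))
print(px("wrist",[(.602,.1085,.155)],st))
E
```

```text
clock: 1.98
position: [0.6082, 0.1055, 0.2304]
ee_rot: [-0.0, 0.218, 0.976, -0.0]
contact_force: [-1.1, 0.4, 0.3]
width: 0.0003
gripper_force: 0.0
clock 1.975 pad rel [ 6.80446964  0.15679708 75.37635298] press pt [ 1.64143962  0.92692553 75.37153851]
[[318.33014601 248.11944326]]
```

View pics/w1.png

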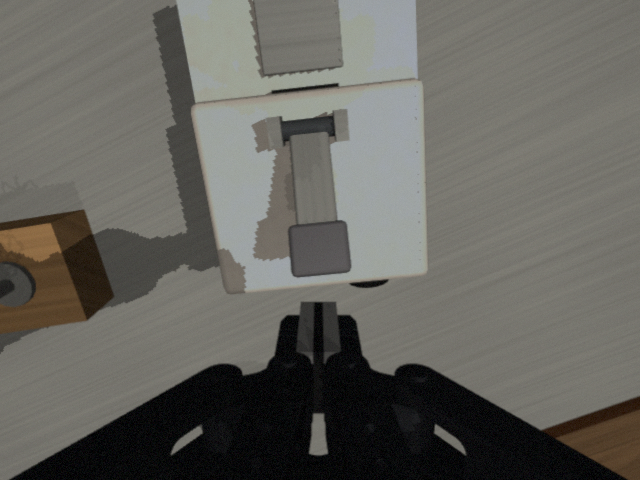

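The wrist view shows the lever pad at (320,249), matching the predicted (318,248). I'll press there, aiming to pass the snap point at about 0.127 m and stop short of the hard stop at 0.114 m.

```bash
python3 -m handwheel '[[[2,0,25],[0,0,0],1],[[0,0,25],[0,0,0],1],[[0,0,20],[0,0,0],1],[[0,0,7],[0,0,0],1],[[0,0,7],[0,0,0],1],[[0,0,7],[0,0,0],1],[[0,0,7],[0,0,0],1],[[0,0,7],[0,0,0],1],[[0,0,7],[0,0,0],1],[[0,0,2],[0,0,0],1],[[0,0,0],[0,0,0],1],[[0,0,0],[0,0,0],1]]'
```

```text
clock: 3.52
position: [0.6056, 0.108, 0.1174]
ee_rot: [0.0, 0.217, 0.976, 0.0]
contact_force: [0.7, -0.4, 0.4]
width: 0.0002
gripper_force: 0.0
```

```bash
python3 -m handwheel '[[[0,0,-30],[0,0,0],1],[[0,0,-40],[0,0,0],1],[[30,-3,-42],[0,0,0],0.5],[[32,-4,0],[0,0,0],0],[[32,-4,0],[0,0,0],0],[[32,-4,0],[0,0,0],0],[[0,0,0],[0,0,0],0],[[0,0,0],[0,0,0],0]]'
python3 - <<'E'
from h import *
st=readout.get_state(); im=vision.get_image("wrist"); cv2.imwrite("pics/w2.png",im)
print(px("wrist",[(.486,.1483,.081)],st)); cv2.imwrite("pics/w2c.png",cv2.resize(im[100:330,160:480],(800,575),interpolation=cv2.INTER_CUBIC)); print(st["position"],st["ee_rot"])
E
```

```text
clock: 4.53
position: [0.4859, 0.1477, 0.2298]
ee_rot: [0.001, 0.217, 0.976, 0.0]
contact_force: [0.2, 0.6, -0.6]
width: 0.0426
gripper_force: 0.0
[[318.72178962 224.8441601 ]]
[0.48586246 0.14766312 0.22983944] [9.75864836e-04 2.16618197e-01 9.76255876e-01 2.62751349e-04]
```

View pics/w2c.png

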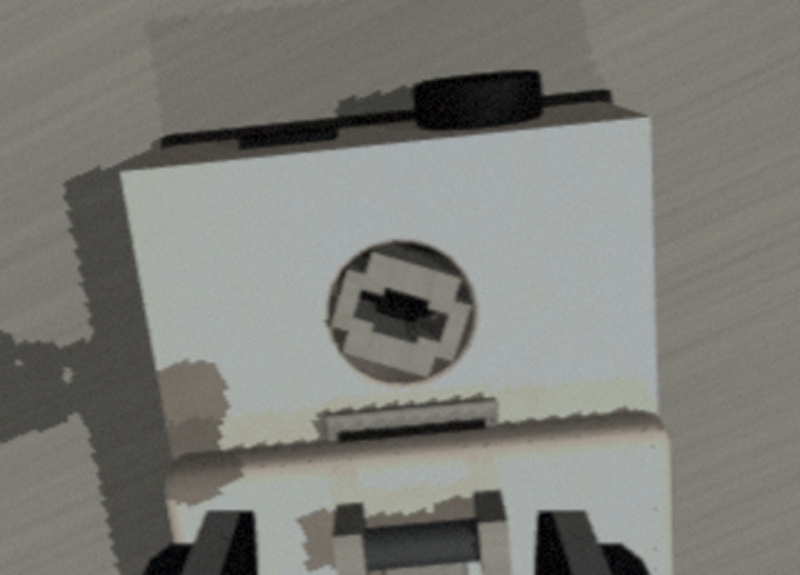

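The shutter is drawn clear. The socket disc centre is at crop (402,313), which is full-frame (320.9,225.3), against the predicted (318.7,224.8). The slot is tilted. Next I'll measure the disc centre and slot direction.

Run:
```python
from h import *
st=readout.get_state(); im=cv2.imread("pics/w2.png"); g=cv2.cvtColor(im,cv2.COLOR_BGR2GRAY)
big=cv2.resize(g[185:265,280:362],None,fx=8,fy=8,interpolation=cv2.INTER_CUBIC)
tof=lambda p:(280+(p[0]+.5)/8-.5,185+(p[1]+.5)/8-.5)
# disc: edge against white deck
lo=(big<175).astype(np.uint8)
print("levels",np.percentile(big,[5,25,50,75,95]))
for t in(90,105,120,135,150):
    b=(big>t).astype(np.uint8)
    cs,h=cv2.findContours(b,cv2.RETR_CCOMP,cv2.CHAIN_APPROX_NONE)
    for c,hh in zip(cs,h[0]):
        a=cv2.contourArea(c)
        if hh[3]>=0 and a>800:
            r=cv2.minAreaRect(c); P=np.array([onz("wrist",tof(q),.081,st) for q in cv2.boxPoints(r)]); e=P-np.roll(P,1,0); l=np.linalg.norm(e,axis=1); k=l.argmax()
            print(t,a,"ctr",onz("wrist",tof(r[0]),.081,st)[:2],"size",np.sort(l)[[0,2]]*1000,"yaw",np.arctan2(e[k,1],e[k,0])%np.pi)
```

```text
levels [ 42. 115. 160. 168. 170.]
90 2021.5 ctr [0.50700255 0.15249721] size [4.9404297  6.29232554] yaw 2.4134135215940704
90 7760.5 ctr [0.50117762 0.13662162] size [ 4.64810562 24.37914501] yaw 0.8473596271308033
90 2300.5 ctr [0.485926  0.1286575] size [4.73741813 6.98755735] yaw 2.4330615078485844
90 3092.5 ctr [0.50047734 0.16395267] size [ 2.46028195 16.10891244] yaw 2.423723288390329
90 35287.0 ctr [0.48707005 0.14868535] size [14.16193785 27.11704828] yaw 0.836715022593316
90 26901.5 ctr [0.47648151 0.15198108] size [22.43863259 42.70744968] yaw 1.273863649109749
105 37529.5 ctr [0.48711871 0.14867025] size [14.65896558 27.59329225] yaw 0.8355564905383148
105 51231.0 ctr [0.48617848 0.1494069 ] size [42.58012231 44.04019735] yaw 0.29960199326226533
120 40668.0 ctr [0.48707776 0.1485491 ] size [15.40745481 28.4169043 ] yaw 0.8264385242144421
120 172657.5 ctr [0.48617214 0.14929278] size [42.9609781  44.43902248] yaw 1.6370942024934314
135 176878.0 ctr [0.48631909 0.14941468] size [43.55420561 45.08949759] yaw 0.2956892966349556
150 182482.5 ctr [0.48641957 0.14944792] size [44.17782076 45.76052853] yaw 0.29625035337469496
```

The slot measures 27.1 x 14.2 mm, so it is the right feature. Its centre is (0.4871, 0.1487) and its yaw 0.837, within 0.6 rad of across. Next, move above the paddle.

```bash
python3 -m handwheel '[[[-20,-34,0],[0,0,0],0],[[-20,-35,0],[0,0,0],0],[[-20,-34,0],[0,0,0],0],[[-20,-35,0],[0,0,0],0],[[-20,-34,0],[0,0,0],0],[[-20,-35,0],[0,0,0],0],[[-20,-34,0],[0,0,0],0],[[-20,-35,0],[0,0,0],0],[[-20,-34,0],[0,0,0],0],[[-21,-35,0],[0,0,0],0],[[0,0,0],[0,0,0.75],0],[[0,0,0],[0,0,0.75],0],[[0,0,0],[0,0,0.75],0],[[0,0,0],[0,0,0],0]]'
python3 - <<'E'
from h import *
st=readout.get_state(); im=vision.get_image("wrist"); cv2.imwrite("pics/w3.png",im)
q=px("wrist",[(.522,-.249,.138)],st)[0];print(q,st["position"],st["ee_rot"])
cv2.imwrite("pics/w3c.png",cv2.resize(im[100:330,160:480],(800,575),interpolation=cv2.INTER_CUBIC))
E
```

```text
clock: 6.32
position: [0.5217, -0.2509, 0.2289]
ee_rot: [-0.0, 0.33, 0.944, 0.0]
contact_force: [0.5, 0.1, -0.9]
width: 0.0428
gripper_force: 0.0
[321.17918191 249.17762482] [ 0.52168446 -0.25091636  0.22887403] [-5.77532887e-05  3.29889637e-01  9.44019504e-01  3.86931653e-06]
```

View pics/w3c.png

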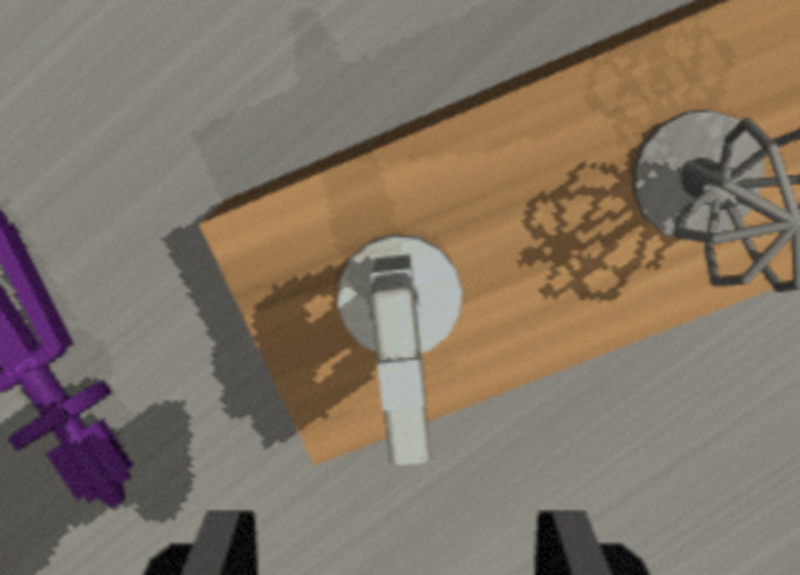

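The paddle's bar top runs from crop (394,290) to (408,465). The collar centre is at crop (400,296).

Run:
```python
from h import *
st=readout.get_state()
f=lambda u,v,z:onz("wrist",(160+(u+.5)/2.5-.5,100+(v+.5)/2.5-.5),z,st)
a,b=f(394,290,.138),f(408,465,.138); print(a,b,np.linalg.norm(a-b),"yaw",np.arctan2(*(a-b)[1::-1])%np.pi)
l=[f(373,292,.138),f(388,464,.138),f(412,290,.138),f(427,462,.138)]
print(np.arctan2(*(l[0]-l[1])[1::-1])%np.pi,np.arctan2(*(l[2]-l[3])[1::-1])%np.pi,np.mean(l,0),np.linalg.norm(l[0]-l[2]))
print("collar",f(400,296,.056))
A=R.from_quat(np.roll(st["ee_rot"],-1)).as_matrix();print("toolyaw",np.arctan2(A[1,0],A[0,0]));print("rel",toolrel(st,np.append(np.mean(l,0)[:2],.128)),toolrel(st,f(400,296,.056)))
```

```text
[ 0.50434037 -0.23781131  0.138     ] [ 0.54130132 -0.26275592  0.138     ] 0.04459086978353822 yaw 2.547917819643935
2.548608762627071 2.560219847191002 [ 0.52255588 -0.2503795   0.138     ] 0.00913999142101447
collar [ 0.52280724 -0.25022959  0.056     ]
toolyaw 2.469874133164398
rel [ -0.52389876   0.86167362 100.96138462] [ -0.63209468   1.13544299 172.96137769]
```

```bash
python3 -m handwheel '[[[0,1,20],[0,0,-0.77],0],[[0,0,25],[0,0,0],0],[[0,0,25],[0,0,0],0],[[0,0,25],[0,0,0],0],[[0,0,25],[0,0,0],0],[[0,0,0],[0,0,0],0],[[0,0,0],[0,0,0],1],[[0,0,0],[0,0,0],1],[[0,0,0],[0,0,0],1],[[0,0,0],[0,0,0],1],[[0,0,0],[0,0,0],1],[[0,0,0],[0,0,0],1]]' 90
```

```text
clock: 7.88
position: [0.5227, -0.2497, 0.1106]
ee_rot: [0.001, 0.292, 0.957, -0.0]
contact_force: [0.2, -0.1, 5.7]
width: 0.0088
gripper_force: 88.6
```

```bash
python3 -m handwheel '[[[0,0,-10],[0,0,0],1],[[0,0,-20],[0,0,0],1],[[0,0,-30],[0,0,0],1],[[0,0,-40],[0,0,0],1],[[0,0,-40],[0,0,0],1],[[25,31,0],[0,0,0],1],[[25,31,0],[0,0,0],1],[[25,31,0],[0,0,0],1],[[25,31,0],[0,0,0],1],[[25,31,0],[0,0,0],1],[[25,31,0],[0,0,0],1],[[25,31,0],[0,0,0],1],[[25,31,0],[0,0,0],1],[[26,31,0],[0,0,0],1],[[26,31,0],[0,0,0],1]]' && python3 -m handwheel '[[[0,0,0],[0,0,1],1],[[0,0,0],[0,0,1],1],[[0,0,0],[0,0,1],1],[[0,0,0],[0,0,1],1],[[0,0,0],[0,0,1],1],[[0,0,0],[0,0,1],1],[[0,0,0],[0,0,1],1],[[0,0,0],[0,0,1],1],[[0,0,0],[0,0,1],1],[[0,0,0],[0,0,1],1],[[0,0,0],[0,0,1],1],[[0,0,0],[0,0,1],1],[[0,0,0],[0,0,1],1],[[0,0,0],[0,0,1],1],[[0,0,0],[0,0,1],1],[[0,0,0],[0,0,1],1],[[0,0,0],[0,0,0.35],1],[[0,0,0],[0,0,0],1]]'
python3 - <<'E'
from h import *
st=readout.get_state(); im=vision.get_image("wrist"); cv2.imwrite("pics/w4.png",im); cv2.imwrite("pics/s4.png",vision.get_image("scene")); cv2.imwrite("pics/t4.png",vision.get_image("top"))
A=R.from_quat(np.roll(st["ee_rot"],-1)).as_matrix();print("toolyaw",np.arctan2(A[1,0],A[0,0]),A[:,2],st["position"],st["qpos"],st["moment"])
print(toolrel(st,(.4871,.1487,.081)), px("wrist",[(.4871,.1487,.081)],st), px("scene",[(.4871,.1487,.081)]))
E
```

```text
clock: 9.75
position: [0.4849, 0.1499, 0.2493]
ee_rot: [-0.0, 0.292, 0.957, -0.0]
contact_force: [0.3, 0.2, -1.8]
width: 0.0088
gripper_force: 87.8
clock: 12.0
position: [0.4854, 0.1487, 0.2493]
ee_rot: [-0.0, 0.913, 0.407, -0.0]
contact_force: [0.8, -0.4, -1.3]
width: 0.0087
gripper_force: 88.1
toolyaw 0.838644683142251 [-4.37787253e-04 -7.46656255e-06 -9.99999904e-01] [0.48537596 0.14868792 0.24926187] [1.60073180e-01 1.64041148e-01 1.61032371e+00 6.37181150e-05
 1.36766118e+00 8.92212003e-01] [0.00638067 0.00829705 0.01496528]
[  1.21163066   1.32810839 168.26109479] [[320.50409872 215.9925945 ]] [[405.58223157 257.14699355]]
```

View pics/w4.png

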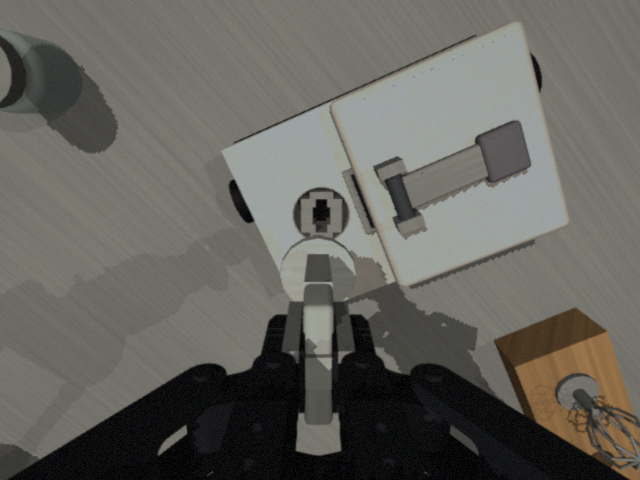

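The wrist view shows the socket at about (321,213) with its slot vertical in the image, and the collar at about (318,268). I'll measure both in the same frame so that calibration errors cancel.

Run:
```python
from h import *
st=readout.get_state(); im=cv2.imread("pics/w4.png"); g=cv2.cvtColor(im,cv2.COLOR_BGR2GRAY)
x0,y0=285,180
big=cv2.resize(g[y0:245,x0:357],None,fx=8,fy=8,interpolation=cv2.INTER_CUBIC)
tof=lambda p:(x0+(p[0]+.5)/8-.5,y0+(p[1]+.5)/8-.5)
A=R.from_quat(np.roll(st["ee_rot"],-1)).as_matrix();ty=np.arctan2(A[1,0],A[0,0])
for t in(80,90,100,110,120):
    cs,h=cv2.findContours((big>t).astype(np.uint8),cv2.RETR_CCOMP,cv2.CHAIN_APPROX_NONE)
    for c,hh in zip(cs,h[0]):
        if hh[3]>=0 and cv2.contourArea(c)>5000:
            r=cv2.minAreaRect(c);P=np.array([onz("wrist",tof(q),.081,st) for q in cv2.boxPoints(r)]);e=P-np.roll(P,1,0);l=np.linalg.norm(e,axis=1);k=l.argmax()
            print(t,onz("wrist",tof(r[0]),.081,st)[:2],"rel",toolrel(st,onz("wrist",tof(r[0]),.081,st))[:2],np.sort(l)[[0,2]]*1000,"dyaw",(np.arctan2(e[k,1],e[k,0])-ty+1.57)%np.pi-1.57)
crop=cv2.resize(im[175:325,250:390],(560,600),interpolation=cv2.INTER_CUBIC);cv2.imwrite("pics/w4c.png",crop)
```

```text
80 [0.48796997 0.14888421] rel [1.79731435 1.71307746] [13.74868295 26.70733834] dyaw 0.009826261124069369
80 [0.4909029  0.15254732] rel [6.48220951 1.44441832] [35.01329525 41.75848455] dyaw -1.5638199863260536
90 [0.48790042 0.14887946] rel [1.74726938 1.66453943] [14.03577369 27.01012802] dyaw 0.009919932282208777
100 [0.48790333 0.14880964] rel [1.69729787 1.71338955] [14.32281103 27.3129623 ] dyaw 0.010107381530001902
110 [0.4878729 0.1487025] rel [1.59729204 1.76240284] [14.99282653 27.91884657] dyaw 0.010482263458762908
```

View pics/w4c.png

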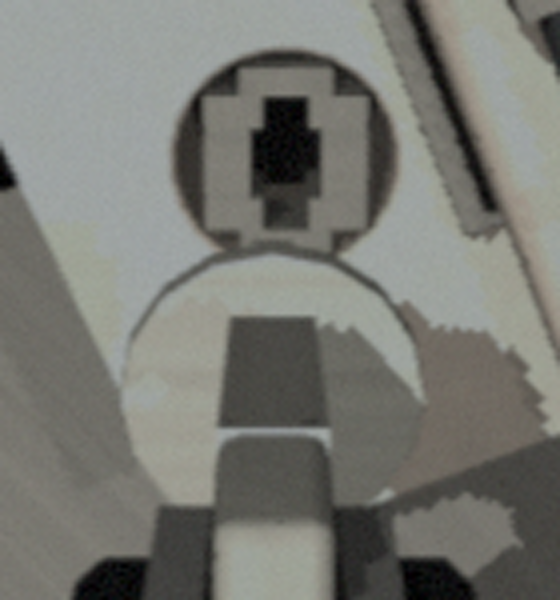

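Run:
```python
from h import *
st=readout.get_state()
z=st["position"][2]-.1106+.050+.006
f=lambda u,v,z=z:toolrel(st,onz("wrist",(250+(u+.5)/4-.5,175+(v+.5)/4-.5),z,st))
pts=[(122,390),(427,395),(275,257),(160,300),(385,295),(143,450),(200,268),(345,266),(405,330),(135,345)]
P=np.array([f(*p)[:2] for p in pts]); s=np.linalg.lstsq(np.c_[2*P,np.ones(len(P))],(P**2).sum(1),rcond=None)[0]
print("collar ctr (tool mm)",s[:2],"R",np.sqrt(s[2]+s[0]**2+s[1]**2)); print(P.round(1))
print("bar top front edge",f(219,436,z+.082),f(330,436,z+.082))
```

```text
collar ctr (tool mm) [-1.12923102 -0.52058559] R 19.274671756055238
[[ -0.5 -20.2]
 [ -1.1  19.1]
 [ 17.5  -0.5]
 [ 11.8 -15.1]
 [ 12.5  13.4]
 [ -8.9 -17.7]
 [ 16.  -10. ]
 [ 16.3   8.3]
 [  7.8  16.1]
 [  5.7 -18.4]]
bar top front edge [ 28.48222572  -4.89121225 -27.40129281] [ 28.48788614   3.51145722 -27.40247961]
```

The collar centre sits at tool (-1.1,-0.5) mm and the socket at (1.7,1.7) mm, so I'll shift by (+2.8,+2.2). The yaw error is 0.01 rad, which is fine. I'll descend until the stem and lug ends just enter, checking force.

```bash
python3 -m handwheel '[[[2.8,2.2,0],[0,0,-0.1],1],[[0,0,20],[0,0,0],1],[[0,0,20],[0,0,0],1],[[0,0,20],[0,0,0],1],[[0,0,6],[0,0,0],1],[[0,0,0],[0,0,0],1]]' && python3 -m handwheel '[[[0,0,3],[0,0,0],1],[[0,0,3],[0,0,0],1],[[0,0,3],[0,0,0],1],[[0,0,0],[0,0,0],1]]' && python3 -m handwheel '[[[0,0,2],[0,0,0],1],[[0,0,2],[0,0,0],1],[[0,0,2],[0,0,0],1],[[0,0,0],[0,0,0],1]]'
python3 - <<'E'
from h import *
st=readout.get_state(); print(st["position"],st["contact_force"],st["moment"])
E
```

```text
clock: 12.9
position: [0.4893, 0.1493, 0.1833]
ee_rot: [-0.0, 0.911, 0.412, -0.0]
contact_force: [-0.1, -0.4, -1.2]
width: 0.0084
gripper_force: 88.1
clock: 13.4
position: [0.489, 0.1493, 0.1741]
ee_rot: [-0.0, 0.911, 0.411, -0.0]
contact_force: [-0.5, -0.9, -0.6]
width: 0.0087
gripper_force: 88.1
clock: 13.9
position: [0.489, 0.1493, 0.1681]
ee_rot: [-0.0, 0.911, 0.411, -0.0]
contact_force: [0.5, -0.3, -0.3]
width: 0.0083
gripper_force: 88.1
[0.48899854 0.14928926 0.16808335] [ 0.52724619 -0.26869909 -0.30092548] [0.03270132 0.0681272  0.00428832]
```

There's no contact force with the tip 9.5 mm below the socket face, so it has entered cleanly. Continuing to home.

```bash
python3 -m handwheel '[[[0,0,4],[0,0,0],1],[[0,0,4],[0,0,0],1],[[0,0,3],[0,0,0],1],[[0,0,0],[0,0,0],1]]' && python3 -m handwheel '[[[0,0,2],[0,0,0],1],[[0,0,2],[0,0,0],1],[[0,0,2],[0,0,0],1],[[0,0,0],[0,0,0],1]]' && python3 -m handwheel '[[[0,0,2],[0,0,0],1],[[0,0,2],[0,0,0],1],[[0,0,2],[0,0,0],1],[[0,0,0],[0,0,0],1]]' && python3 -m handwheel '[[[0,0,1.5],[0,0,0],1],[[0,0,1],[0,0,0],1],[[0,0,0],[0,0,0],1]]'
```

```text
clock: 14.4
position: [0.4889, 0.1493, 0.1569]
ee_rot: [-0.0, 0.911, 0.411, -0.0]
contact_force: [-0.4, -0.2, -1.7]
width: 0.0085
gripper_force: 88.1
clock: 14.9
position: [0.4895, 0.1494, 0.1518]
ee_rot: [0.0, 0.911, 0.411, 0.001]
contact_force: [-1.2, 0.2, 5.7]
width: 0.0086
gripper_force: 88.9
clock: 15.4
position: [0.4896, 0.1494, 0.1463]
ee_rot: [0.0, 0.911, 0.411, 0.001]
contact_force: [-1.5, -0.9, 7.8]
width: 0.0085
gripper_force: 89.1
clock: 15.78
position: [0.4896, 0.1495, 0.144]
ee_rot: [0.0, 0.911, 0.411, 0.001]
contact_force: [-1.8, -1.0, 9.6]
width: 0.0085
gripper_force: 88.9
```

```bash
for i in 1 2; do :; done; python3 -m handwheel '[[[0,0,1],[0,0,0],1],[[0,0,0.5],[0,0,0],1],[[0,0,0],[0,0,0],1]]' && python3 -m handwheel '[[[0,0,1],[0,0,0],1],[[0,0,0],[0,0,0],1]]' && python3 -m handwheel '[[[0,0,1],[0,0,0],1],[[0,0,0],[0,0,0],1]]'
```

```text
clock: 16.15
position: [0.4897, 0.1495, 0.1427]
ee_rot: [0.0, 0.911, 0.411, 0.001]
contact_force: [-2.1, 0.3, 10.3]
width: 0.0087
gripper_force: 89.0
clock: 16.4
position: [0.4897, 0.1494, 0.1417]
ee_rot: [0.0, 0.911, 0.411, 0.001]
contact_force: [-2.9, 0.6, 10.4]
width: 0.009
gripper_force: 89.1
clock: 16.65
position: [0.4898, 0.1495, 0.1416]
ee_rot: [0.0, 0.911, 0.411, 0.001]
contact_force: [-3.8, -0.6, 15.9]
width: 0.0084
gripper_force: 89.8
```

At 0.1416 m the force jumped and motion stopped, which is the predicted home height. I'll add a little more press and check by eye.

```bash
python3 -m handwheel '[[[0,0,1],[0,0,0],1],[[0,0,0],[0,0,0],1],[[0,0,0],[0,0,0],1],[[0,0,0],[0,0,0],1]]'
python3 - <<'E'
from h import *
s=vision.get_image("scene"); w=vision.get_image("wrist")
cv2.imwrite("pics/f.png",np.hstack([cv2.resize(s[190:340,310:460],(400,400),interpolation=cv2.INTER_CUBIC),cv2.resize(w[120:360,200:440],(400,400))]))
st=readout.get_state();print(st["position"],st["contact_force"],st["moment"])
E
```

```text
clock: 17.15
position: [0.4898, 0.1496, 0.1415]
ee_rot: [0.0, 0.911, 0.411, 0.002]
contact_force: [-4.5, -0.0, 20.9]
width: 0.0086
gripper_force: 90.6
[0.48982037 0.14955341 0.14152124] [-4.72902179  0.55816877 20.06037945] [-0.15006828  1.06328932 -0.04696299]
```

View pics/f.png

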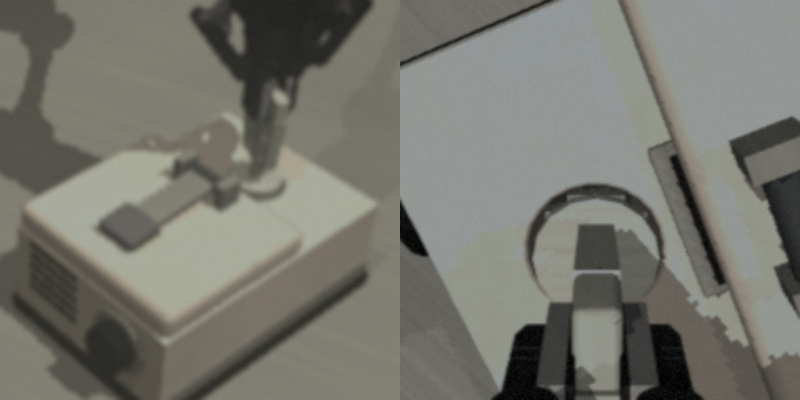

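The lever is down, the shutter is clear, and the collar covers the socket disc, with a total push of about 20 N. Handing in.

```bash
python3 -c "from rig import manip; print(manip.sign_off())"
```

```text
the job is handed in; nothing more can be done
None
```

The job is handed in at about 17 s of the 58 s allowed: the lever is latched down with the cover off, and the paddle is home in the socket, still gripped and pressed down with about 20 N.

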